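Put the seasonings back where they belong

ROBOT

A 7-joint arm with a two-finger parallel gripper is mounted at the origin on a cart in front of the work surface, level with it; the furniture and walls round the work are solid. World frame = base frame: x ahead of the robot, y to its left, z up, the work surface at z = 0. Lengths are in m, angles in rad, forces in N, time in s.
With the tool pointing down it reaches from about 0.425 to 0.825 m from the base axis. Payload 3.6 kg.
Tool frame: the origin (TCP) lies between the finger pads; the fingertips stand 22 mm ahead of it and the grasp point (between the pads) lies 3 mm ahead of it; z points along the fingers, y is the line along which they close (so a half turn about z gives the same grasp; the last joint's range is limited). The gripper opens to 85 mm and grips with 20 to 120 N. Pads are 22 mm wide; open, the fingers measure 114 mm over their backs; the gripper's body (76 mm by 85 mm) begins 54 mm behind the grasp point. The pads swing forward as they close: fully open they stand 13 mm farther back than shut.
Start: joints at [1.278, 0.615, -0.013, 1.423, 0.008, 1.103, -0.04], TCP at [0.171, -0.627, 0.253] pointing down, gripper open.
Joint ranges: [-3.12, 3.12], [-0.3, 2.06], [-1.34, 1.32], [0.26, 2.42], [-1.36, 4.5], [0.01, 1.98], [-2.84, 2.84]. Speed limits (rad/s): [2.79, 2.79, 3.14, 3.14, 3.14, 3.14, 3.14].

INTERFACE

Orientations are given as a rotation vector (axis times angle).
In Python, from station import get_obs, imaging, ticket gives the robot as it stands.
- The arm moves only by the shell command python3 -m jog 'ROWS' [OPENING] [FORCE]. ROWS is JSON, a list of rows, each a list of 2 entries, a list of its own where there are three numbers: the shift along the tool's x, y, z in mm, then the turn, a rotation vector about the tool's x, y, z in degrees. In form: [[[x, y, z], [wx, wy, wz]], ...]. A call has 1 to 10 rows; each row is the pose to reach, as a shift and turn from the pose commanded when the call began, along the tool's axes at that moment; what a row does not reach only later rows make up. A row lasts 1/8 s, in which the tool goes at most 62.5 mm and 10.7 degrees, less where a joint would pass 70% of its speed; a pose out of reach is approached as far as the arm can. A call with a gripper value outside its range is refused whole. OPENING is the closure, from 0 (fully open) to 1 (shut), set as the call begins (- or left out, the last holds). The fingers move at their own pace and stop on an object; FORCE is the grip in N (left out, the last holds). Time passes only in rows, so rows that repeat a pose let the fingers close. It gives the time, the measured TCP pose, the force, the opening and the grip force at its end, in the units of the state.
- get_obs(): the state, without advancing time (a new reading comes with each control period).
- imaging.read_camera(name): name is "side" or "top" or "wrist"; returns a dict with "color" (384x512x3 uint8, red, green, blue), "range_z" (384x512 float32, m along the optical axis (not along the pixel's ray), 0 where there is no reading), "fx", "fy", "cx", "cy" (pixels), "distortion" ([k1, k2, p1, p2, k3] as OpenCV has them; the pictures are not rectified), "position" and "attitude" of the camera in the world; the wrist camera has in their place "mount" (4x4, takes a point from camera to tool coordinates, whose origin is the TCP and whose axes are the flange's). Camera axes: x right, y down, z forward; pixel columns grow to the right and rows downward; lengths in m; the calibration is good to about 2 mm. A picture is of the moment at which its call begins: read the wrist's pose just before it.
- ticket.close_job(): hands the job in; it is judged then, once.
The state is a dict: "time": time; "joint_pos": joint angles; "qvel": joint speeds; "joint_efforts": joint torques, N m; "eef_pos": TCP position; "ee_rot": TCP orientation; "wrist_force": force on the tool from outside, world axes, zero at the start; "ft_torque": the same for the moment, N m; "width": opening from 0.0 (shut) to 1.0 (fully open); "grasp_force": force on a finger pad.
Only numpy, scipy, OpenCV 4.12 (cv2) and the standard library are available. Lean on these libraries where they do the work, as an engineer would, in place of code of your own. Each camera call takes 0.05 s, during which the arm holds its last target. There are 200 camera calls.

TASK

Cooking is over: put the four seasonings that stand about at the front of the worktop back where they belong. The two spice jars go into the two free bays of the railed rack, beside the jar that already stands there; the salt shaker goes into the small well and the pepper mill into the large well of the walnut block. Set each down upright and gently (no dropping), leave the jar in the rack, the kitchen timer and the teaspoon where they are, and mind the cabinets overhead and the wall and door frame on the right.

Things in the scene. Friction and masses are not known exactly. Their poses are not given: they have to be found in the camera images.
- spice_jar_a: Spice jar, one of two of the same kind: slim straight glass jar with a label and a wide ribbed screw lid, 106 mm high, round; glass 45 mm in diameter up to 75 mm, lid 45 mm in diameter from 85 to 106 mm. Stands upright; origin at the centre of its underside, z up; its yaw does not matter (round).
- spice_jar_b: Spice jar, one of two of the same kind: slim straight glass jar with a label and a wide ribbed screw lid, 106 mm high, round; glass 45 mm in diameter up to 75 mm, lid 45 mm in diameter from 85 to 106 mm. Stands upright; origin at the centre of its underside, z up; its yaw does not matter (round).
- salt_shaker: Salt shaker: clear glass body with a grey metal domed cap with holes, 90 mm high, round, glass 43 mm in diameter at its widest (30 mm up) and narrowing to about 34 mm at the cap (66 to 90 mm); shorter than the spice jars and without label. Stands upright; origin at the centre of its underside, z up; its yaw does not matter (round).
- pepper_mill: Pepper mill: tall turned dark-wood mill with a waist and a small steel knob on top, 168 mm high, round; foot 55 mm in diameter, waist 34 mm in diameter at 55 mm high, 49 mm in diameter from 98 to 130 mm (the head does not turn). Stands upright; origin at the centre of its underside, z up; its yaw does not matter (round).
- spice_rack: Spice rack, fixed: low pale-wood tray with three bays in a row along y and a thin steel guard rail round it, 72 (x) by 188 mm (y). Origin at the centre of its underside, z up. Bay centres at x = 0, y = +61, 0 and -61 mm (the last is taken); each bay 62 (x) by 56 mm (y) inside, floor 10 mm above the underside, walls up to 26 mm, top of the rail at 44 mm.
- cruet_block: Salt and pepper block, fixed: milled walnut block 92 (x) by 145 mm (y), 24 mm high, with two round wells along y. Origin at the centre of its underside, z up. Small well: 54 mm in diameter, centre at x = 0, y = -37.5 mm. Large well: 69 mm in diameter, centre at x = 0, y = +30 mm. Both well floors are 10 mm above the underside (14 mm deep).
- spice_jar_c: Bystander: third spice jar, same shape and size as the other two, already standing in the end bay of the rack at the rack's y = -61 mm. Origin at the centre of its underside.
- kitchen_timer: Bystander: round wind-up kitchen timer 64 mm in diameter, 50 mm high, standing behind the rack and the block. Origin at the centre of its underside.
- teaspoon: Bystander: steel teaspoon 134 mm long (its x), 27 mm wide, 12 mm high, lying near the worktop's front edge. Origin at the middle of its underside.

How it is judged:
By the outcome, as a careful person would: the job done as asked, in the order asked, and still so for the second after the job is handed in, with the robot touching nothing.
It also fails if it takes over 104 s, if anything falls off the work surface, if the arm or the gripper's body presses on something with over 40 N, if the wrist force passes 120 N, or if a joint passes its speed limit or range.

## Working session

There is one attempt and no reset: what is moved stays moved. The work goes in short steps, Python scripts to look and compute and a shell command to move; the robot and the scene stay as the last step left them, time stands still between calls to the robot, and variables do not carry over. Pictures are saved under pics/ and viewed, at most 14 in all, crops included, and the job is handed in when it is done.

```bash
ls; mkdir -p pics; cat > h.py <<'E'
import numpy as np,cv2
from scipy.spatial.transform import Rotation as R
from station import get_obs,imaging
def cam(n):
    o=get_obs(); c=imaging.read_camera(n)
    if 'mount' in c:
        T=np.eye(4);T[:3,:3]=R.from_rotvec(o['ee_rot']).as_matrix();T[:3,3]=o['eef_pos'];c['T']=T@np.array(c['mount'])
    else:
        a=np.array(c['attitude']);T=np.eye(4)
        T[:3,:3]=a if a.shape==(3,3) else R.from_rotvec(a).as_matrix() if a.shape==(3,) else R.from_quat(a).as_matrix()
        T[:3,3]=c['position'];c['T']=T
    return c
def cloud(c):
    h,w=c['range_z'].shape;u,v=np.meshgrid(np.arange(w),np.arange(h))
    K=np.array([[c['fx'],0,c['cx']],[0,c['fy'],c['cy']],[0,0,1]],float)
    n=cv2.undistortPoints(np.stack([u,v],-1).reshape(-1,1,2).astype(float),K,np.array(c['distortion'],float)).reshape(h,w,2)
    z=c['range_z'][...,None]
    P=np.concatenate([n*z,z],-1)@c['T'][:3,:3].T+c['T'][:3,3]
    P[c['range_z']==0]=np.nan
    return P
def save(c,f): cv2.imwrite(f,c['color'][...,::-1])
E
python3 - <<'E'
from h import *
o=get_obs();print(o)
for n in ['top','side','wrist']:
    c=cam(n);save(c,f'pics/{n}0.png');print(n,{k:c[k] for k in c if k not in('color','range_z')})
    np.save(f'{n}0.npy',cloud(c))
E
```

```text
pics
{'time': 0.0, 'joint_pos': array([ 1.2775311 ,  0.61592556, -0.01262485,  1.42494059,  0.00813168,
        1.10339993, -0.04036997]), 'qvel': array([ 0.00077224, -0.00031691, -0.00021055, -0.00060773,  0.00018652,
        0.00041171,  0.0003039 ]), 'joint_efforts': array([-2.17002671e-04, -4.69210732e+01,  2.59066243e-01, -1.71032292e+01,
        9.92789108e-03,  9.73587128e-03, -3.46943146e-06]), 'eef_pos': array([ 0.17116234, -0.62630642,  0.25212013]), 'ee_rot': array([-3.11109607e+00, -4.17631647e-01,  6.44419022e-04]), 'wrist_force': array([ 0.52705642, -0.19731677,  0.7113151 ]), 'ft_torque': array([-0.03651212,  0.0147873 ,  0.01622953]), 'grasp_force': 0.0, 'width': 1.0013175725481736}
top {'fx': 496.90643895709104, 'fy': 496.90643895709104, 'cx': 253.4163124835319, 'cy': 190.04164225608062, 'distortion': array([-0.17825077,  0.        ,  0.        ,  0.        ,  0.        ]), 'position': array([0.33139689, 0.18326236, 1.04619268]), 'attitude': array([-2.11995142,  2.14550014, -0.1295113 ]), 'T': array([[-0.00999065, -0.98909288,  0.14695397,  0.33139689],
       [-0.99
[... 917 characters left out ...]
92651865079665, 'distortion': array([0.02178066, 0.        , 0.        , 0.        , 0.        ]), 'mount': array([[-1.88242673e-04, -9.53312171e-01, -3.01986537e-01,
         7.79879323e-02],
       [ 9.99999973e-01, -1.38449237e-04, -1.86290839e-04,
        -7.40457345e-04],
       [ 1.35783519e-04, -3.01986564e-01,  9.53312172e-01,
        -1.20510233e-01],
       [ 0.00000000e+00,  0.00000000e+00,  0.00000000e+00,
         1.00000000e+00]]), 'T': array([[ 0.26353067, -0.91940753, -0.29196127,  0.24631952],
       [-0.96464776, -0.25195654, -0.07728264, -0.60535944],
       [-0.00250731,  0.30200613, -0.95330269,  0.37275526],
       [ 0.        ,  0.        ,  0.        ,  1.        ]])}
```

View pics/top0.png

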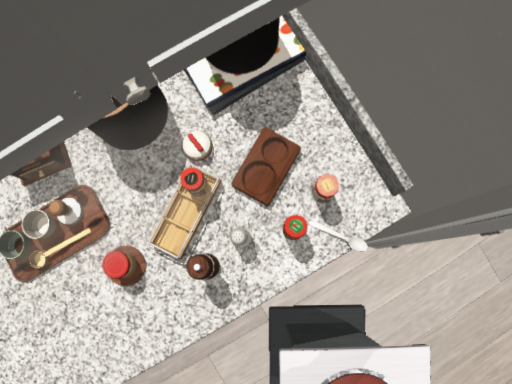

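View pics/side0.png

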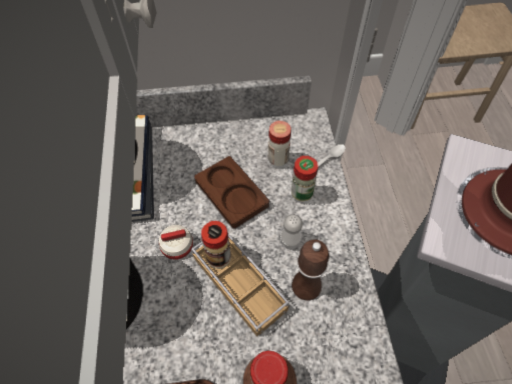

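Top view: loose jars at (327,186) and (296,226), shaker (241,237), mill (203,267), rack (186,214) with its jar at (192,180), block (266,167), timer (197,146), teaspoon (340,236), cabinets at upper left, wall and door frame at right. The side view agrees: jars (280,130) and (305,165), shaker (292,230), mill (313,255).

```bash
cat > m.py <<'E'
from h import *
from scipy.optimize import least_squares
def circ(p):
    return least_squares(lambda q:np.hypot(p[:,0]-q[0],p[:,1]-q[1])-q[2],[*p.mean(0),.022],loss='soft_l1',f_scale=.001).x
E
python3 - <<'E'
from m import *
px={'top':dict(A=(327,186),B=(296,226),salt=(241,237),mill=(200,267),C=(192,180),timer=(197,146)),
'side':dict(A=(280,130),B=(305,165),salt=(292,222),mill=(313,250),C=(214,230),timer=(175,240))}
for n in px:
    P=np.load(f'{n}0.npy')
    print(n,'table z',[np.round(P[v,u],3) for v,u in ([(300,120),(200,370)] if n=='top' else [(350,340),(150,200)])])
    for k,(u,v) in px[n].items():
        q=P[v-25:v+26,u-25:u+26].reshape(-1,3);c=P[v,u]
        q=q[np.isfinite(q).all(1)];q=q[np.hypot(q[:,0]-c[0],q[:,1]-c[1])<.05]
        zt=np.percentile(q[:,2],99.5);t=q[q[:,2]>zt-.006]
        lo,hi=t.min(0),t.max(0);print(k,'hit',c.round(3),'top',zt.round(3),'mid',((lo+hi)/2)[:2].round(4),'mean',t.mean(0)[:2].round(4),'ext',(hi-lo)[:2].round(3),len(t))
# block & rack from top
for n in ['top','side']:
    P=np.load(f'{n}0.npy')
    (u,v),(z0,z1),r=((266,167),(.018,.032),45) if n=='top' else ((231,190),(.018,.032),45)
    for nm,(u,v),(z0,z1),r in [('block',(u,v),(z0,z1),r),('rack',(186,214) if n=='top' else (242,286),(.034,.052),60)]:
        m=np.zeros(P.shape[:2],np.uint8);s=(slice(v-r,v+r),slice(u-r,u+r))
        m[s]=((P[s][...,2]>z0)&(P[s][...,2]<z1))
        m2=cv2.morphologyEx(m,cv2.MORPH_CLOSE,np.ones((3,3),np.uint8))
        k,l,st,_=cv2.connectedComponentsWithStats(m2);i=1+st[1:,4].argmax()
        q=P[(l==i)&(m>0)];(cx,cy),(w,h),a=cv2.minAreaRect(q[:,:2].astype(np.float32))
        print(n,nm,round(cx,4),round(cy,4),round(w,3),round(h,3),round(a,1),len(q),'z',np.percentile(q[:,2],[10,50,90]).round(3))
E
```

```text
top table z [array([ 0.255,  0.497, -0.004]), array([ 0.462, -0.038,  0.002])]
A hit [0.477 0.066 0.105] top 0.109 mid [0.4782 0.0668] mean [0.4782 0.0656] ext [0.041 0.041] 363
B hit [0.401 0.127 0.108] top 0.109 mid [0.4031 0.1272] mean [0.4022 0.1273] ext [0.042 0.042] 375
salt hit [0.382 0.232 0.092] top 0.09 mid [0.3858 0.2385] mean [0.3852 0.2386] ext [0.029 0.027] 142
mill hit [0.326 0.303 0.154] top 0.166 mid [0.3269 0.3079] mean [0.3265 0.3079] ext [0.009 0.009] 33
C hit [0.491 0.324 0.115] top 0.119 mid [0.4939 0.3264] mean [0.4938 0.3262] ext [0.041 0.043] 372
timer hit [0.574 0.325 0.045] top 0.051 mid [0.5641 0.3291] mean [0.5801 0.3301] ext [0.077 0.03 ] 111
side table z [array([0.235, 0.392, 0.   ]), array([ 0.647,  0.105, -0.   ])]
A hit [0.475 0.069 0.106] top 0.108 mid [0.4779 0.0661] mean [0.4773 0.0673] ext [0.043 0.045] 305
B hit [0.4   0.131 0.107] top 0.108 mid [0.4    0.1283] mean [0.3997 0.13  ] ext [0.043 0.044] 360
salt hit [0.382 0.244 0.089] top 0.089 mid [0.3826 0.239 ] mean [0.3823 0.2405] ext [0.028 0.028] 159
mill hit [0.327 0.312 0.153] top 0.167 mid [0.3242 0.308 ] mean [0.3243 0.3089] ext [0.013 0.012] 57
C hit [0.493 0.323 0.115] top 0.118 mid [0.4926 0.3265] mean [0.4922 0.3274] ext [0.042 0.043] 484
timer hit [0.576 0.334 0.033] top 0.05 mid [0.5629 0.3292] mean [0.5774 0.3307] ext [0.072 0.032] 148
top block 0.5358 0.1826 0.092 0.145 59.7 1602 z [0.02  0.022 0.025]
top rack 0.441 0.3535 0.072 0.186 62.1 434 z [0.04  0.043 0.045]
side block 0.5339 0.1832 0.093 0.145 59.6 1559 z [0.02  0.023 0.024]
side rack 0.4391 0.3531 0.071 0.187 62.7 583 z [0.041 0.043 0.045]
```

View pics/wrist0.png

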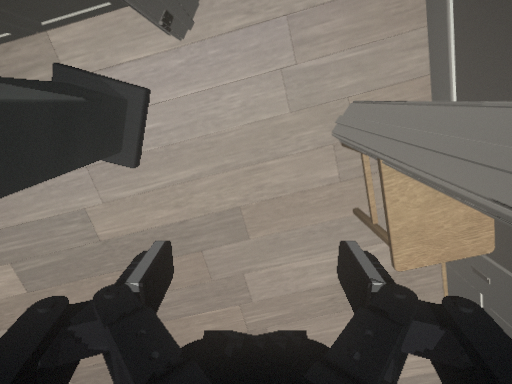

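Wrist view: floor, a chair (430,210) and the door (430,130), with the cart at upper left; the arm starts right of the door frame. I'll map the tall obstacles before moving.

```bash
python3 - <<'E'
from h import *
P=np.vstack([np.load(f'{n}0.npy').reshape(-1,3) for n in ['top','side','wrist']]);P=P[np.isfinite(P).all(1)]
xs=np.arange(-.3,1.2,.06);ys=np.arange(.78,-.9,-.06)
print('max z cm; rows y, cols x'); print('      '+' '.join(f'{int(round(x*100)):3d}' for x in xs))
for y in ys:
    r=[]
    for x in xs:
        m=(abs(P[:,0]-x)<.03)&(abs(P[:,1]-y)<.03)
        r.append(f'{int(round(100*P[m,2].max())):3d}' if m.sum()>2 else '  .')
    print(f'{y:5.2f} '+' '.join(r))
# min z of tall things
m=P[:,2]>.3
print('cab lower', np.percentile(P[m&(P[:,1]>0.1),2],[0.5,2,10,50]))
q=P[m&(P[:,1]>.1)&(P[:,2]<.75)];print(len(q), q[::max(1,len(q)//15)].round(2).tolist())
E
```

```text
max z cm; rows y, cols x
      -30 -24 -18 -12  -6   0   6  12  18  24  30  36  42  48  54  60  66  72  78  84  90  96 102 108 114
 0.78   .   .   .   .   .   .   0   0   0   0   1   5   1   1   1   .   .   .   .   .   .   .   .   .   .
 0.72   .   .   . -90   .   .   0   0   1   0   1   6   7   1  10   .   .   .   .   .   .   .   .   .   .
 0.66   .   .   . -90 -91   .   0   0   0   0   3   7   6   1  11   7   .   .   .   .   .   .   .   .   .
 0.60   .   .   . -90 -90   .   0   0   0   0   0  61  62   9  11   1   0   .   .   .   .   .   .   .   .
 0.54   .   .   . -90 -90 -91   0   1   0   1   1   1  65   1   0  17   .   .   .   .   .   .   .   .   .
 0.48   .   .   . -91 -90 -90   0   0   0   1   9   9  65  65   0  22   .   .   .   .   .   .   .   .   .
 0.42   .   .   . -90 -90 -90 -90   0   0   0   1   5   5  71   0  22  18  10   0   .   .   .   .   .   .
 0.36   .   .   . -90 -90 -90 -90   0   0   0  14  14   5  73  75   5   0   5   5   .   .   .   .   .   .
 0.30   .   .   . -90 -90 -90 -90 -90   0   1  17  16   5  12  70  64   5  16   9   .   .   .   .   .   .
 0.24   .   .  
[... 1779 characters left out ...]
  .   .
-0.78 -91 -91 -90 -90 -90 -90 -90 -90 -90 -90 -90 -90 -90 -91 -91 -91 -91   .   .   .   .   .   .   .   .
-0.84 -91 -91 -91 -90 -91 -90 -90 -91 -90 -90 -91 -90 -90 -91 -91 -91 -90 -91   .   .   .   .   .   .   .
-0.90 -91 -91 -91 -91 -91 -90 -90 -90 -90 -90 -90 -90 -90 -91 -91 -91 -91 -91   .   .   .   .   .   .   .
cab lower [0.47430309 0.47920338 0.50341195 0.57236397]
78313 [[0.52, 0.37, 0.75], [0.61, 0.23, 0.53], [0.6, 0.23, 0.49], [0.56, 0.3, 0.53], [0.51, 0.39, 0.57], [0.47, 0.45, 0.5], [0.48, 0.44, 0.59], [0.46, 0.48, 0.6], [0.48, 0.45, 0.54], [0.43, 0.54, 0.62], [0.42, 0.55, 0.62], [0.42, 0.54, 0.56], [0.41, 0.56, 0.57], [0.4, 0.59, 0.59], [0.4, 0.59, 0.53], [0.38, 0.6, 0.5]]
```

```bash
python3 - <<'E'
from h import *
for n in ['top','side','wrist']:
    P=np.load(f'{n}0.npy').reshape(-1,3);P=P[np.isfinite(P).all(1)]
    r=np.hypot(P[:,0],P[:,1]);a=np.degrees(np.arctan2(P[:,1],P[:,0]))
    print(n)
    for k in range(-90,12,6):
        m=(abs(a-k)<3)&(P[:,2]>-.6)&(r>.3)&(r<1.3)
        m&=~((P[:,2]<.12)&(P[:,2]>-.02)&(k>-3))
        if m.sum()>5:
            i=np.argsort(r[m])[len(r[m])//100]
            print(k,m.sum(),'r1%',np.percentile(r[m],1).round(3),'z 1/50/99',np.percentile(P[m,2],[1,50,99]).round(2),'nearest pt',P[m][i].round(3))
E
```

```text
top
-36 102 r1% 0.456 z 1/50/99 [-0.44  0.08  0.2 ] nearest pt [ 0.382 -0.249  0.136]
-30 821 r1% 0.438 z 1/50/99 [-0.57  0.02  0.29] nearest pt [ 0.39  -0.201  0.294]
-24 2410 r1% 0.437 z 1/50/99 [-0.56  0.11  0.36] nearest pt [ 0.393 -0.19   0.28 ]
-18 2985 r1% 0.447 z 1/50/99 [-0.27  0.27  0.46] nearest pt [ 0.424 -0.141  0.399]
-12 7387 r1% 0.427 z 1/50/99 [-0.    0.35  0.54] nearest pt [ 0.419 -0.082 -0.002]
-6 14693 r1% 0.401 z 1/50/99 [-0.    0.42  0.62] nearest pt [ 0.398 -0.044  0.001]
0 8012 r1% 0.607 z 1/50/99 [0.13 0.35 0.55] nearest pt [ 0.606 -0.031  0.565]
6 1849 r1% 0.728 z 1/50/99 [0.12 0.2  0.34] nearest pt [0.727 0.039 0.128]
side
-90 1062 r1% 1.081 z 1/50/99 [-0.48 -0.46 -0.45] nearest pt [ 0.042 -1.08  -0.476]
-84 1011 r1% 1.028 z 1/50/99 [-0.48 -0.46 -0.45] nearest pt [ 0.149 -1.017 -0.46 ]
-78 2269 r1% 0.983 z 1/50/99 [-0.6  -0.37 -0.19] nearest pt [ 0.199 -0.963 -0.413]
-72 1882 r1% 1.003 z 1/50/99 [-0.6  -0.39 -0.22] nearest pt [ 0.262 -0.968 -0.244]
-36 192 r1% 0.452 z 1/50/99 [-0.31  0.08  0.21] nearest pt [ 0.378 -0.247 -0.319]
-30 881 r1% 0.435 z 1/50/99 
[... 338 characters left out ...]
.14  0.28] nearest pt [ 0.389 -0.022  0.   ]
0 5632 r1% 0.607 z 1/50/99 [0.12 0.22 0.3 ] nearest pt [ 0.606 -0.031  0.226]
6 1876 r1% 0.725 z 1/50/99 [0.12 0.19 0.29] nearest pt [0.724 0.039 0.287]
wrist
-90 2303 r1% 1.086 z 1/50/99 [-0.47 -0.46 -0.45] nearest pt [ 0.04  -1.085 -0.459]
-84 2176 r1% 1.035 z 1/50/99 [-0.47 -0.46 -0.45] nearest pt [ 0.147 -1.025 -0.456]
-78 10577 r1% 0.58 z 1/50/99 [-0.56 -0.05  0.3 ] nearest pt [ 0.15  -0.56   0.301]
-72 41219 r1% 0.579 z 1/50/99 [-0.49  0.3   0.33] nearest pt [ 0.165 -0.555  0.302]
-36 269 r1% 0.456 z 1/50/99 [-0.6  -0.52 -0.43] nearest pt [ 0.381 -0.25  -0.554]
-30 241 r1% 0.439 z 1/50/99 [-0.6  -0.55 -0.45] nearest pt [ 0.391 -0.2   -0.575]
```

```bash
python3 - <<'E'
import cv2,numpy as np
# colour-coded oblique: overlay z for right part of both images
from h import *
for n in ['side','top']:
    P=np.load(f'{n}0.npy')
    pts=[(330,100),(340,130),(350,150),(360,60),(372,40),(345,200),(390,120),(410,60),(440,40),(300,95),(330,20)] if n=='side' else [(395,190),(405,210),(380,243),(365,245),(420,235),(480,225),(512-8,215),(390,180),(340,100),(300,30),(450,150)]
    for u,v in pts: print(n,u,v,P[v,u].round(3))
E
```

```text
side 330 100 [ 0.426 -0.135  0.017]
side 340 130 [ 0.394 -0.195 -0.139]
side 350 150 [ 0.401 -0.784 -0.916]
side 360 60 [ 0.388 -0.202  0.094]
side 372 40 [ 0.379 -0.25   0.116]
side 345 200 [0.313 0.106 0.001]
side 390 120 [ 0.271 -0.981 -0.847]
side 410 60 [ 0.281 -0.996 -0.496]
side 440 40 [ 0.202 -0.973 -0.356]
side 300 95 [ 0.483 -0.077  0.064]
side 330 20 [ 0.453 -0.122  0.232]
top 395 190 [ 0.476 -0.082  0.045]
top 405 210 [ 0.44  -0.114 -0.003]
top 380 243 [ 0.392 -0.194 -0.603]
top 365 245 [ 0.366 -0.023  0.003]
top 420 235 [ 0.393 -0.19  -0.148]
top 480 225 [ 0.391 -0.2    0.182]
top 504 215 [ 0.398 -0.195  0.289]
top 390 180 [ 0.496 -0.071  0.05 ]
top 340 100 [0.665 0.026 0.058]
top 300 30 [0.806 0.108 0.097]
top 450 150 [ 0.495 -0.096  0.328]
```

```bash
python3 -m jog '[[[0,-30,-40],[0,0,0]],[[0,-70,-80],[0,0,0]],[[0,-120,-100],[0,0,0]],[[0,-170,-100],[0,0,0]],[[0,-220,-100],[0,0,0]],[[0,-260,-100],[0,0,0]],[[0,-300,-100],[0,0,0]],[[0,-330,-100],[0,0,0]],[[0,-350,-100],[0,0,0]],[[0,-350,-100],[0,0,0]]]'; python3 -c "
from h import *
o=get_obs();print(o['joint_pos'].round(3),o['eef_pos'],np.hypot(*o['eef_pos'][:2]),R.from_rotvec(o['ee_rot']).as_matrix().round(3).tolist(),o['wrist_force'])"
```

```text
time: 1.4
eef_pos: [0.0789, -0.2888, 0.3535]
ee_rot: [3.113, 0.418, 0.0]
wrist_force: [0.0, -0.6, 0.1]
width: 0.999
grasp_force: 0.0
[ 1.270e+00 -6.100e-02 -3.600e-02  2.098e+00 -2.000e-03  1.104e+00
 -6.900e-02] [ 0.07887915 -0.28876589  0.3534572 ] 0.29934537932569183 [[0.965, 0.264, 0.0], [0.264, -0.965, -0.001], [-0.0, 0.001, -1.0]] [ 0.02998645 -0.55982665  0.07170926]
```

```bash
cat >> m.py <<'E'
def plan(wps,tilt=0):
    """rows for world waypoints (x,y,z,yaw of tool y in deg, tool down)"""
    o=get_obs();R0=R.from_rotvec(o['ee_rot']).as_matrix();p0=o['eef_pos'];rows=[]
    for x,y,z,w in wps:
        w=np.radians(w);yy=np.array([np.cos(w),np.sin(w),0]);zz=np.array([0,0,-1.]);Rt=np.c_[np.cross(yy,zz),yy,zz]
        d=R0.T@(np.array([x,y,z])-p0)*1e3;t=np.degrees(R.from_matrix(R0.T@Rt).as_rotvec())
        rows.append([d.round(0).astype(int).tolist(),t.round(1).tolist()])
    print(str(rows).replace(' ',''))
def polar(r,az): return r*np.cos(np.radians(az)),r*np.sin(np.radians(az))
E
python3 -c "
from m import *
plan([(*polar(.30,a),.35,a) for a in np.linspace(-74.7+9.2,8,9)]+[(*polar(.30,8),.35,8)])"
```

```text
[[[48,-3,3],[0.0,0.0,-9.2]],[[95,-15,3],[0.0,0.0,-18.4]],[[139,-33,3],[0.0,0.0,-27.6]],[[180,-59,3],[0.0,0.0,-36.8]],[[216,-91,3],[0.0,0.0,-46.0]],[[246,-128,3],[0.0,0.0,-55.1]],[[270,-169,3],[0.0,0.0,-64.3]],[[288,-214,3],[0.0,0.0,-73.5]],[[298,-261,3],[0.0,0.0,-82.7]],[[298,-261,3],[0.0,0.0,-82.7]]]
```

```bash
python3 -m jog '[[[48,-3,0],[0,0,-9.2]],[[95,-15,0],[0,0,-18.4]],[[139,-33,0],[0,0,-27.6]],[[180,-59,0],[0,0,-36.8]],[[216,-91,0],[0,0,-46]],[[246,-128,0],[0,0,-55.1]],[[270,-169,0],[0,0,-64.3]],[[288,-214,0],[0,0,-73.5]],[[298,-261,0],[0,0,-82.7]],[[298,-261,0],[0,0,-82.7]]]'; python3 - <<'E'
from m import *
c=cam('wrist');save(c,'pics/w1.png');np.save('w1.npy',cloud(c))
o=get_obs();print(o['eef_pos'],o['joint_pos'].round(2))
# candidates
plan([(.34,.06,.3,8),(.38,.06,.25,8),(.42,.06,.22,8),(.45,.065,.22,8),(.478,.0665,.22,8),(.478,.0665,.2,8)])
E
```

```text
time: 2.65
eef_pos: [0.2988, 0.0439, 0.3539]
ee_rot: [2.051, 2.379, 0.004]
wrist_force: [0.1, -0.7, 0.1]
width: 1.003
grasp_force: 0.0
[0.29881996 0.04185708 0.35364495] [ 0.6  -0.06 -0.75  2.08 -0.04  1.1   0.01]
[[[12,43,54],[0.1,-0.0,0.2]],[[6,83,104],[0.1,-0.0,0.2]],[[1,122,134],[0.1,-0.0,0.2]],[[1,153,134],[0.1,-0.0,0.2]],[[-1,181,134],[0.1,-0.0,0.2]],[[-1,181,154],[0.1,-0.0,0.2]]]
```

View pics/w1.png

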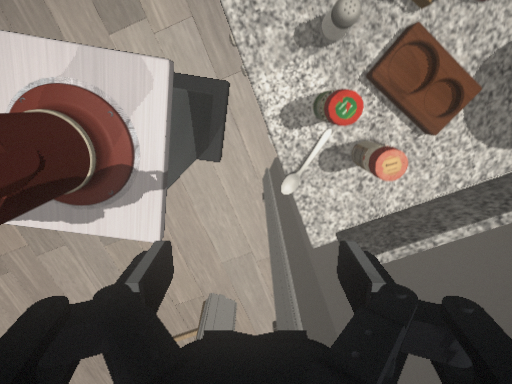

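The wrist view shows the green-lidded jar at (346,107), the orange-lidded jar at (388,163), the shaker at (345,15), the block at (425,80) and the spoon at (305,165); the door frame lies below (280,250).

```bash
python3 -m jog '[[[12,43,54],[0,0,0]],[[6,83,104],[0,0,0]],[[1,122,134],[0,0,0]],[[1,153,134],[0,0,0]],[[-1,181,134],[0,0,0]],[[-1,181,134],[0,0,0]],[[-1,181,134],[0,0,0]]]' 0.1 40; python3 - <<'E'
from m import *
P=np.load('w1.npy')
for k,u,v in [('B',346,107),('A',388,163),('salt',347,12)]:
    q=P[max(0,v-28):v+28,u-28:u+28].reshape(-1,3);q=q[np.isfinite(q).all(1)];q=q[np.hypot(*(q[:,:2]-P[v,u,:2]).T)<.04]
    zt=np.percentile(q[:,2],99);t=q[q[:,2]>zt-.006];print(k,zt.round(3),((t.min(0)+t.max(0))/2).round(4),(t.max(0)-t.min(0)).round(3))
o=get_obs();print(o['eef_pos'],o['joint_pos'].round(2));x,y=.4785,.0665
plan([(x,y,.18,8),(x,y,.14,8),(x,y,.11,8),(x,y,.097,8)])
E
```

```text
time: 3.58
eef_pos: [0.4766, 0.064, 0.2187]
ee_rot: [-2.063, -2.368, 0.003]
wrist_force: [-0.1, 0.1, 0.2]
width: 0.899
grasp_force: 0.0
B 0.108 [0.4017 0.1288 0.1055] [0.043 0.043 0.007]
A 0.108 [0.4782 0.0674 0.1053] [0.042 0.043 0.006]
salt 0.09 [0.3836 0.2371 0.0875] [0.029 0.023 0.007]
[0.47658173 0.06401032 0.2186612 ] [ 0.33  0.49 -0.74  1.93  0.42  0.89 -0.49]
[[[2,2,39],[-0.1,0.0,-0.1]],[[2,2,79],[-0.1,0.0,-0.1]],[[2,2,109],[-0.1,0.0,-0.1]],[[2,2,122],[-0.1,0.0,-0.1]]]
```

```bash
python3 -m jog '[[[2,2,39],[0,0,0]],[[2,2,79],[0,0,0]],[[2,2,109],[0,0,0]],[[2,2,122],[0,0,0]],[[2,2,122],[0,0,0]],[[2,2,122],[0,0,0]]]' && python3 -m jog '[[[0,0,0],[0,0,0]],[[0,0,0],[0,0,0]],[[0,0,0],[0,0,0]],[[0,0,0],[0,0,0]],[[0,0,0],[0,0,0]],[[0,0,0],[0,0,0]]]' 1 40; python3 -m jog '[[[0,0,-20],[0,0,0]],[[0,0,-60],[0,0,0]],[[0,0,-80],[0,0,0]],[[0,0,-80],[0,0,0]]]'; python3 - <<'E'
from m import *
o=get_obs();print(o['eef_pos'],o['joint_pos'].round(2),o['width'])
# A -> far bay (.386,.3815), tool y yaw 62.4 ; arc at r .5
w=[(.455,.11,.19,16),(.44,.16,.2,25),(.425,.21,.2,34),(.412,.26,.2,43),(.4,.31,.2,52),(.39,.355,.2,60),(.386,.3815,.2,62.4),(.386,.3815,.2,62.4),(.386,.3815,.2,62.4)]
plan(w)
E
```

```text
time: 4.32
eef_pos: [0.4795, 0.0676, 0.0985]
ee_rot: [2.061, 2.37, 0.003]
wrist_force: [0.9, -0.0, -0.4]
width: 0.898
grasp_force: 0.0
time: 5.08
eef_pos: [0.4792, 0.0676, 0.0982]
ee_rot: [2.06, 2.37, 0.001]
wrist_force: [-1.0, -0.1, 5.8]
width: 0.509
grasp_force: 40.0
time: 5.58
eef_pos: [0.4796, 0.0676, 0.1785]
ee_rot: [2.06, 2.369, 0.004]
wrist_force: [-0.2, 0.4, -0.9]
width: 0.51
grasp_force: 41.0
[0.47957035 0.06759851 0.17845484] [ 0.29  0.55 -0.7   1.97  0.49  0.79 -0.55] 0.510216659128212
[[[45,-18,-12],[0.2,0.0,-8.0]],[[97,-26,-22],[0.2,0.0,-17.0]],[[149,-34,-22],[0.2,0.0,-26.0]],[[200,-40,-22],[0.2,0.1,-35.0]],[[251,-45,-22],[0.2,0.1,-44.0]],[[297,-49,-22],[0.2,0.1,-52.0]],[[324,-49,-22],[0.2,0.1,-54.4]],[[324,-49,-22],[0.2,0.1,-54.4]],[[324,-49,-22],[0.2,0.1,-54.4]]]
```

```bash
python3 -m jog '[[[0,0,-55],[0,0,0]],[[45,-18,-82],[0,0,-8]],[[97,-26,-82],[0,0,-17]],[[149,-34,-82],[0,0,-26]],[[200,-40,-82],[0,0,-35]],[[251,-45,-82],[0,0,-44]],[[297,-49,-82],[0,0,-52]],[[324,-49,-82],[0,0,-54.4]],[[324,-49,-82],[0,0,-54.4]],[[324,-49,-82],[0,0,-54.4]]]';  python3 - <<'E'
from m import *
c=cam('wrist');save(c,'pics/w2.png');np.save('w2.npy',cloud(c))
o=get_obs();print(o['eef_pos'],o['joint_pos'].round(2),o['width'])
x,y=.3860,.3815
plan([(x,y,.21,62.4),(x,y,.16,62.4),(x,y,.13,62.4),(x,y,.109,62.4)])
E
```

```text
time: 6.82
eef_pos: [0.3855, 0.3799, 0.258]
ee_rot: [-0.751, -3.05, 0.005]
wrist_force: [0.7, 0.2, -1.9]
width: 0.51
grasp_force: 41.5
[0.38584068 0.37970038 0.25829162] [-0.21  0.61 -0.99  1.71  0.56  1.13 -0.28] 0.5097168312778825
[[[1,2,48],[-0.2,0.0,-0.1]],[[1,2,98],[-0.2,0.0,-0.1]],[[1,2,128],[-0.2,0.0,-0.1]],[[1,2,149],[-0.2,0.0,-0.1]]]
```

View pics/w2.png

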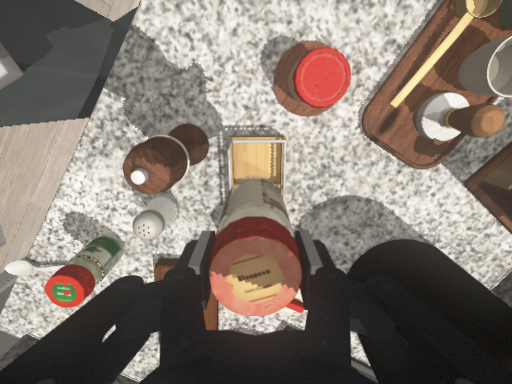

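The wrist view shows the jar held upright at (255,260); the free far bay (257,162) lies in line with it, and mill (160,165) and shaker (150,222) are clear.

```bash
python3 -m jog '[[[0,1,48],[0,0,0]],[[0,1,98],[0,0,0]],[[0,1,125],[0,0,0]],[[0,1,140],[0,0,0]],[[0,1,147],[0,0,0]],[[0,1,149],[0,0,0]],[[0,1,149],[0,0,0]],[[0,1,149],[0,0,0]]]'
```

```text
time: 7.88
eef_pos: [0.386, 0.3828, 0.1111]
ee_rot: [0.75, 3.05, 0.002]
wrist_force: [-0.2, -0.3, -0.5]
width: 0.507
grasp_force: 41.5
```

```bash
python3 -m jog '[[[0,-1,1],[0,0,0]],[[0,-1,2],[0,0,0]],[[0,-1,3],[0,0,0]],[[0,-1,3],[0,0,0]]]'; python3 - <<'E'
from m import *
c=cam('side');save(c,'pics/s1.png')
E
```

```text
time: 8.38
eef_pos: [0.3852, 0.3815, 0.1084]
ee_rot: [0.749, 3.05, -0.0]
wrist_force: [-0.5, -1.7, 5.5]
width: 0.509
grasp_force: 42.1
```

View pics/s1.png

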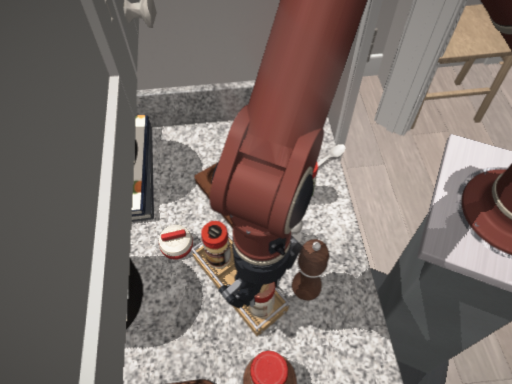

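Jar A stands on the bay floor (5.5 N contact), between the rails at (265,300); the mill (313,255) is just clear of the hand.

```bash
python3 -m jog '[[[0,0,0],[0,0,0]],[[0,0,0],[0,0,0]],[[0,0,0],[0,0,0]],[[0,0,-10],[0,0,0]],[[0,0,-40],[0,0,0]],[[0,0,-90],[0,0,0]],[[0,0,-130],[0,0,0]],[[0,0,-150],[0,0,0]],[[0,0,-150],[0,0,0]]]' 0.33;  python3 - <<'E'
from m import *
c=cam('wrist');save(c,'pics/w3.png');P=cloud(c);np.save('w3.npy',P)
m=(P[...,2]>.113)&(P[...,2]<.125)&(abs(P[...,0]-.386)<.05)&(abs(P[...,1]-.3815)<.05)
q=P[m];print('A lid',((q.min(0)+q.max(0))/2).round(4),(q.max(0)-q.min(0)).round(3))
w=[(.41,.31,.25,55),(.42,.26,.22,47),(.41,.21,.2,38),(.405,.165,.18,29),(.402,.128,.17,20),(.402,.128,.17,18),(.402,.128,.17,18)]
plan(w)
E
```

```text
time: 9.55
eef_pos: [0.3854, 0.3824, 0.2594]
ee_rot: [0.749, 3.049, 0.006]
wrist_force: [-1.0, -0.3, -0.1]
width: 0.673
grasp_force: 0.0
A lid [0.386  0.3806 0.1158] [0.044 0.044 0.005]
[[[-55,-52,8],[0.1,0.0,7.4]],[[-87,-92,38],[0.1,0.0,15.4]],[[-101,-140,58],[0.1,0.0,24.4]],[[-118,-183,78],[0.1,0.0,33.4]],[[-132,-217,88],[0.1,0.0,42.4]],[[-132,-217,88],[0.1,0.0,44.4]],[[-132,-217,88],[0.1,0.0,44.4]]]
```

```bash
python3 -m jog '[[[-55,-52,8],[0,0,7.4]],[[-87,-92,28],[0,0,15.4]],[[-101,-140,48],[0,0,24.4]],[[-118,-183,68],[0,0,33.4]],[[-132,-217,88],[0,0,42.4]],[[-132,-217,88],[0,0,44.4]],[[-132,-217,88],[0,0,44.4]],[[-132,-217,88],[0,0,44.4]]]' 0.1;  python3 - <<'E'
from m import *
o=get_obs();print(o['eef_pos'],o['joint_pos'].round(2))
x,y=.4016,.1282
plan([(x,y,.15,18),(x,y,.12,18),(x,y,.105,18),(x,y,.098,18)])
E
```

```text
time: 10.6
eef_pos: [0.402, 0.1296, 0.1697]
ee_rot: [-1.843, -2.544, -0.003]
wrist_force: [-0.2, -0.4, -0.2]
width: 0.902
grasp_force: 0.0
[0.40195763 0.12958029 0.16967281] [ 0.18  0.49 -0.76  2.14  0.53  0.7  -0.62]
[[[-1,-1,20],[0.1,-0.1,0.2]],[[-1,-1,50],[0.1,-0.1,0.2]],[[-1,-1,65],[0.1,-0.1,0.2]],[[-1,-1,72],[0.1,-0.1,0.2]]]
```

```bash
python3 -m jog '[[[-1,-1,20],[0,0,0]],[[-1,-1,50],[0,0,0]],[[-1,-1,65],[0,0,0]],[[-1,-1,72],[0,0,0]],[[-1,-1,72],[0,0,0]],[[-1,-1,72],[0,0,0]]]'; python3 -c "
from h import *
print(get_obs()['joint_pos'].round(2))"
```

```text
time: 11.35
eef_pos: [0.4015, 0.1272, 0.0979]
ee_rot: [1.846, 2.541, 0.002]
wrist_force: [0.2, -0.2, 0.1]
width: 0.897
grasp_force: 0.0
[ 0.06  0.61 -0.61  2.21  0.71  0.52 -0.79]
```

Reached. Grip and lift.

```bash
python3 -m jog '[[[0,0,0],[0,0,0]],[[0,0,0],[0,0,0]],[[0,0,0],[0,0,0]],[[0,0,0],[0,0,0]],[[0,0,0],[0,0,0]],[[0,0,0],[0,0,0]]]' 1 40; python3 -m jog '[[[0,0,-20],[0,0,0]],[[0,0,-60],[0,0,0]],[[0,0,-110],[0,0,0]],[[0,0,-160],[0,0,0]],[[0,0,-162],[0,0,0]],[[0,0,-162],[0,0,0]]]';  python3 - <<'E'
from m import *
o=get_obs();print(o['eef_pos'],o['joint_pos'].round(2),o['width'])
w=[(.41,.17,.26,26),(.42,.215,.26,35),(.428,.26,.26,44),(.435,.305,.26,53),(.44,.34,.26,60),(.440,.3535,.26,62.4)]
plan(w)
E
```

```text
time: 12.1
eef_pos: [0.4013, 0.1268, 0.0979]
ee_rot: [1.846, 2.541, 0.001]
wrist_force: [0.0, -0.7, 6.1]
width: 0.507
grasp_force: 40.2
time: 12.85
eef_pos: [0.4004, 0.1259, 0.2586]
ee_rot: [-1.847, -2.541, 0.003]
wrist_force: [-0.1, 0.2, -1.3]
width: 0.507
grasp_force: 41.3
[0.40036498 0.12593299 0.25859373] [ 0.32  0.36 -0.9   2.02  0.36  0.93 -0.46] 0.5074522396691044
[[[39,23,-1],[-0.1,0.0,-8.0]],[[79,46,-2],[-0.1,0.0,-17.0]],[[119,68,-2],[-0.1,0.0,-26.0]],[[160,88,-2],[-0.1,0.0,-35.0]],[[191,104,-2],[-0.1,0.0,-42.0]],[[204,108,-2],[-0.1,0.0,-44.4]]]
```

```bash
python3 -m jog '[[[39,23,-1],[0,0,-8]],[[79,46,-2],[0,0,-17]],[[119,68,-2],[0,0,-26]],[[160,88,-2],[0,0,-35]],[[191,104,-2],[0,0,-42]],[[204,108,-2],[0,0,-44.4]],[[204,108,-2],[0,0,-44.4]],[[204,108,-2],[0,0,-44.4]]]';  python3 - <<'E'
from m import *
c=cam('wrist');save(c,'pics/w4.png')
o=get_obs();print(o['eef_pos'],o['joint_pos'].round(2),o['width'])
x,y=.4397,.3530
plan([(x,y,.21,62.4),(x,y,.16,62.4),(x,y,.13,62.4),(x,y,.115,62.4),(x,y,.110,62.4)])
E
```

```text
time: 13.85
eef_pos: [0.4409, 0.3523, 0.2606]
ee_rot: [0.753, 3.05, -0.004]
wrist_force: [0.1, 0.1, -1.8]
width: 0.504
grasp_force: 41.3
[0.44104246 0.35232043 0.26093477] [-0.12  0.65 -1.    1.65  0.59  1.18 -0.18] 0.5055886767144494
[[[2,0,51],[-0.1,0.1,-0.1]],[[2,0,101],[-0.1,0.1,-0.1]],[[2,0,131],[-0.1,0.1,-0.1]],[[2,0,146],[-0.1,0.1,-0.1]],[[2,0,151],[-0.1,0.1,-0.1]]]
```

View pics/w4.png

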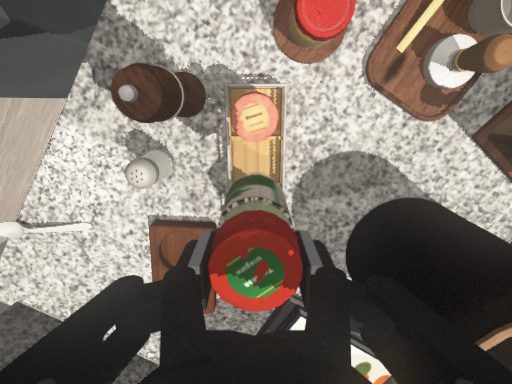

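Jar A stands upright in the far bay (256,117), the middle bay (255,160) is free, and jar B (255,255) is in line with it. Lower.

```bash
python3 -m jog '[[[1,0,51],[0,0,0]],[[1,0,101],[0,0,0]],[[1,0,131],[0,0,0]],[[1,0,144],[0,0,0]],[[1,0,149],[0,0,0]],[[1,0,151],[0,0,0]],[[1,0,151],[0,0,0]]]'; python3 -m jog '[[[0,0,1],[0,0,0]],[[0,0,2],[0,0,0]],[[0,0,2],[0,0,0]],[[0,0,2],[0,0,0]]]'
```

```text
time: 14.78
eef_pos: [0.4403, 0.3551, 0.1114]
ee_rot: [0.75, 3.05, 0.003]
wrist_force: [-0.4, 0.0, -1.8]
width: 0.506
grasp_force: 41.4
time: 15.28
eef_pos: [0.4398, 0.3546, 0.1084]
ee_rot: [-0.75, -3.051, -0.0]
wrist_force: [0.3, 0.6, -1.7]
width: 0.509
grasp_force: 41.4
```

```bash
python3 -m jog '[[[0,-1,0.5],[0,0,0]],[[0,-1,1],[0,0,0]],[[0,-1,1],[0,0,0]]]'
```

```text
time: 15.65
eef_pos: [0.4395, 0.3541, 0.108]
ee_rot: [0.749, 3.05, 0.002]
wrist_force: [0.1, -0.5, 4.3]
width: 0.507
grasp_force: 41.8
```

```bash
python3 -m jog '[[[0,0,0],[0,0,0]],[[0,0,0],[0,0,0]],[[0,0,0],[0,0,0]],[[0,0,-10],[0,0,0]],[[0,0,-40],[0,0,0]],[[0,0,-90],[0,0,0]],[[0,0,-130],[0,0,0]],[[0,0,-140],[0,0,0]],[[0,0,-140],[0,0,0]]]' 0.33;  python3 - <<'E'
from m import *
c=cam('wrist');P=cloud(c)
for x,y in[(.4397,.3535),(.386,.3805)]:
    m=(P[...,2]>.113)&(P[...,2]<.125)&(abs(P[...,0]-x)<.03)&(abs(P[...,1]-y)<.03)
    q=P[m];print('lid',((q.min(0)+q.max(0))/2).round(4),(q.max(0)-q.min(0)).round(3))
o=get_obs();print(o['eef_pos'],o['joint_pos'].round(2))
x,y=.384,.2388;w=[(.44+(x-.44)*min(1,i/6),.354+(y-.354)*min(1,i/6),.245-.025*min(1,i/6),max(62.4-9*i,-15)) for i in range(1,10)]
plan(w)
E
```

```text
time: 16.77
eef_pos: [0.4394, 0.3536, 0.2477]
ee_rot: [0.75, 3.05, 0.001]
wrist_force: [-0.5, -0.4, 0.1]
width: 0.669
grasp_force: 0.0
lid [0.4382 0.356  0.1155] [0.044 0.043 0.005]
lid [0.3865 0.3806 0.1162] [0.043 0.043 0.006]
[0.43918527 0.35296873 0.24653934] [-0.13  0.66 -0.99  1.67  0.6   1.15 -0.2 ]
[[[-1,-20,6],[-0.1,0.0,9.0]],[[-2,-41,10],[-0.1,0.0,18.0]],[[-2,-63,14],[-0.1,0.0,27.0]],[[-3,-84,18],[-0.1,0.0,36.0]],[[-3,-105,23],[-0.1,0.0,45.0]],[[-4,-127,27],[-0.1,0.0,54.0]],[[-4,-127,27],[-0.1,0.1,63.0]],[[-4,-127,27],[-0.1,0.1,72.0]],[[-4,-127,27],[-0.1,0.1,77.4]]]
```

```bash
python3 -m jog '[[[-1,-20,6],[0,0,9]],[[-2,-41,10],[0,0,18]],[[-2,-63,14],[0,0,27]],[[-3,-84,18],[0,0,36]],[[-3,-105,23],[0,0,45]],[[-4,-127,27],[0,0,54]],[[-4,-127,27],[0,0,63]],[[-4,-127,27],[0,0,72]],[[-4,-127,27],[0,0,77.4]],[[-4,-127,27],[0,0,77.4]]]' 0.15;  python3 - <<'E'
from m import *
c=cam('wrist');save(c,'pics/w5.png');P=cloud(c)
for x,y,z in[(.384,.2388,.09),(.3255,.308,.167)]:
    m=(abs(P[...,0]-x)<.03)&(abs(P[...,1]-y)<.03)&(P[...,2]>z-.006)&(P[...,2]<z+.006)
    q=P[m];print(len(q), len(q) and ((q.min(0)+q.max(0))/2).round(4),len(q) and (q.max(0)-q.min(0)).round(3))
o=get_obs();print(o['eef_pos'],o['joint_pos'].round(2))
x,y=.3838,.2388
plan([(x,y,.18,-15),(x,y,.13,-15),(x,y,.08,-15),(x,y,.06,-15),(x,y,.05,-15)])
E
```

```text
time: 18.08
eef_pos: [0.3834, 0.2385, 0.2191]
ee_rot: [-2.492, -1.914, 0.005]
wrist_force: [-0.4, -0.5, 0.6]
width: 0.847
grasp_force: 0.0
619 [0.3839 0.2406 0.0873] [0.026 0.027 0.007]
315 [0.3269 0.3088 0.1646] [0.011 0.011 0.007]
[0.38350236 0.238712   0.21931724] [-0.12  0.43 -0.67  2.    0.35  0.83 -1.25]
[[[0,0,39],[-0.1,0.1,0.1]],[[0,0,89],[-0.1,0.1,0.1]],[[0,1,139],[-0.1,0.1,0.1]],[[0,1,159],[-0.1,0.1,0.1]],[[0,1,169],[-0.1,0.1,0.1]]]
```

View pics/w5.png

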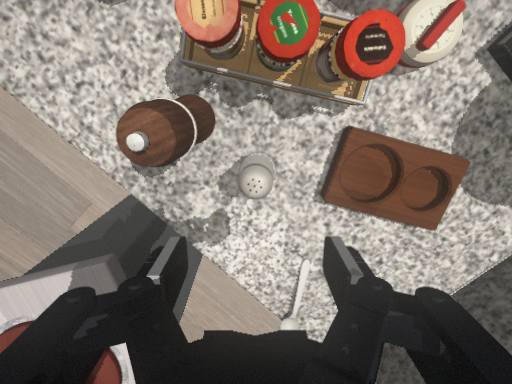

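All three jars stand upright in the rack, top; the shaker (256,178) is centred between the fingers, the mill (160,130) is to the left, and the wells are at (370,172) and (425,187).

```bash
python3 -m jog '[[[1,0,39],[0,0,0]],[[1,0,89],[0,0,0]],[[1,1,139],[0,0,0]],[[1,1,159],[0,0,0]],[[1,1,169],[0,0,0]],[[1,1,169],[0,0,0]],[[1,1,169],[0,0,0]]]'; python3 -c "
from h import *
print(get_obs()['joint_pos'].round(2))"
```

```text
time: 19.0
eef_pos: [0.3858, 0.2404, 0.0521]
ee_rot: [-2.492, -1.912, -0.003]
wrist_force: [0.1, -0.3, -0.2]
width: 0.85
grasp_force: 0.0
[-0.34  0.69 -0.4   2.16  0.66  0.41 -1.53]
```

```bash
python3 -m jog '[[[0,-1,2],[0,0,0]],[[0,-1,2],[0,0,0]],[[0,-1,2],[0,0,0]],[[0,-1,2],[0,0,0]],[[0,-1,2],[0,0,0]],[[0,-1,2],[0,0,0]],[[0,-1,2],[0,0,0]]]' 1 35; python3 -m jog '[[[0,0,-15],[0,0,0]],[[0,0,-50],[0,0,0]],[[0,0,-90],[0,0,0]],[[0,0,-120],[0,0,0]],[[0,0,-120],[0,0,0]]]';  python3 - <<'E'
from m import *
c=cam('wrist');save(c,'pics/w6.png');P=cloud(c);np.save('w6.npy',P)
# block rect from here
m=((P[...,2]>.018)&(P[...,2]<.03)&(np.hypot(P[...,0]-.535,P[...,1]-.183)<.1)).astype(np.uint8)
k,l,st,_=cv2.connectedComponentsWithStats(m);i=1+st[1:,4].argmax()
print(cv2.minAreaRect(P[l==i][:,:2].astype(np.float32)))
o=get_obs();print(o['eef_pos'],o['joint_pos'].round(2),o['width'],o['grasp_force'])
a=np.array([.384,.239]);b=np.array([.567,.164])
plan([(*(a+(b-a)*i/5),.17,-13) for i in range(1,6)])
E
```

```text
time: 19.88
eef_pos: [0.3847, 0.2405, 0.0501]
ee_rot: [2.492, 1.912, 0.002]
wrist_force: [0.4, -0.5, 5.3]
width: 0.46
grasp_force: 34.9
time: 20.5
eef_pos: [0.3853, 0.2409, 0.1711]
ee_rot: [2.493, 1.911, 0.008]
wrist_force: [-0.2, 0.4, -1.7]
width: 0.466
grasp_force: 35.9
((0.5351901054382324, 0.18419337272644043), (0.09266594052314758, 0.1445208042860031), 59.62804412841797)
[0.38454347 0.24006099 0.16979186] [-0.17  0.5  -0.63  2.06  0.45  0.71 -1.34] 0.46553831173200216 35.90370711463038
[[[-6,39,0],[0.1,-0.0,-2.0]],[[-11,78,0],[0.1,-0.0,-2.0]],[[-16,117,0],[0.1,-0.0,-2.0]],[[-21,157,0],[0.1,-0.0,-2.0]],[[-26,196,0],[0.1,-0.0,-2.0]]]
```

View pics/w6.png

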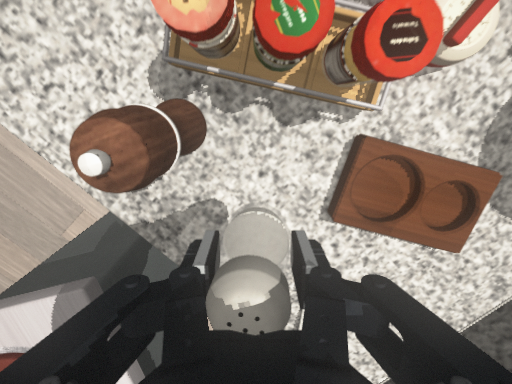

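The shaker is held upright (250,280); the small well is at (450,205).

```bash
python3 -m jog '[[[-6,39,0],[0,0,-2]],[[-11,78,0],[0,0,-2]],[[-16,117,0],[0,0,-2]],[[-21,157,0],[0,0,-2]],[[-26,196,0],[0,0,-2]],[[-26,196,0],[0,0,-2]],[[-26,196,0],[0,0,-2]]]';  python3 - <<'E'
from m import *
o=get_obs();print(o['eef_pos'],o['joint_pos'].round(2),o['width'],o['grasp_force'])
x,y=.5674,.1646
plan([(x,y,.13,-13),(x,y,.09,-13),(x,y,.068,-13),(x,y,.063,-13)])
E
```

```text
time: 21.42
eef_pos: [0.5653, 0.1646, 0.1676]
ee_rot: [-2.456, -1.955, 0.005]
wrist_force: [0.0, 0.6, -0.9]
width: 0.465
grasp_force: 35.9
[0.56527698 0.16456688 0.16762789] [ 0.05  0.69 -0.62  1.69  0.48  0.92 -0.98] 0.4647935330338844 35.91888829367235
[[[1,2,38],[-0.2,0.1,0.0]],[[1,2,78],[-0.2,0.1,0.0]],[[1,2,100],[-0.2,0.1,0.0]],[[1,2,105],[-0.2,0.1,0.0]]]
```

```bash
python3 -m jog '[[[0,2,38],[0,0,0]],[[0,2,78],[0,0,0]],[[0,2,100],[0,0,0]],[[0,2,105],[0,0,0]],[[0,2,105],[0,0,0]],[[0,2,105],[0,0,0]]]'; python3 -m jog '[[[0,0,1],[0,0,0]],[[0,0,2],[0,0,0]],[[0,0,2],[0,0,0]]]'
```

```text
time: 22.18
eef_pos: [0.5693, 0.1647, 0.0656]
ee_rot: [2.458, 1.956, 0.004]
wrist_force: [0.7, 0.1, -1.2]
width: 0.463
grasp_force: 35.9
time: 22.55
eef_pos: [0.5689, 0.1638, 0.0624]
ee_rot: [2.459, 1.955, 0.0]
wrist_force: [-0.2, -0.4, -1.3]
width: 0.462
grasp_force: 35.9
```

```bash
python3 -m jog '[[[0,-1,1],[0,0,0]],[[0,-1,2],[0,0,0]],[[0,-1,2.5],[0,0,0]],[[0,-1,2.5],[0,0,0]]]'
```

```text
time: 23.05
eef_pos: [0.5678, 0.1643, 0.0603]
ee_rot: [2.459, 1.956, 0.0]
wrist_force: [-1.7, -0.4, 3.4]
width: 0.461
grasp_force: 36.5
```

```bash
python3 -m jog '[[[0,0,0],[0,0,0]],[[0,0,0],[0,0,0]],[[0,0,0],[0,0,0]],[[0,0,-10],[0,0,0]],[[0,0,-50],[0,0,0]],[[0,0,-110],[0,0,0]],[[0,0,-165],[0,0,0]],[[0,0,-170],[0,0,0]],[[0,0,-170],[0,0,0]]]' 0.3;  python3 - <<'E'
from m import *
c=cam('wrist');save(c,'pics/w7.png');P=cloud(c)
m=(np.hypot(P[...,0]-.5674,P[...,1]-.1646)<.03)&(P[...,2]>.09)
q=P[m];print('salt',((q.min(0)+q.max(0))/2).round(4),(q.max(0)-q.min(0)).round(3),q[:,2].max())
o=get_obs();print(o['eef_pos'],o['joint_pos'].round(2),o['width'],o['grasp_force'])
a=o['eef_pos'][:2];b=np.array([.326,.3082])
plan([(*(a+(b-a)*i/6),.23,-13-i) for i in range(1,7)])
E
```

```text
time: 24.18
eef_pos: [0.5677, 0.1639, 0.2303]
ee_rot: [2.458, 1.955, 0.001]
wrist_force: [0.3, -1.5, -1.0]
width: 0.7
grasp_force: 0.0
salt [0.5673 0.1664 0.1982] [0.06  0.047 0.216] 0.30633191699706513
[0.56723566 0.163517   0.22906042] [ 0.08  0.62 -0.66  1.62  0.43  1.05 -0.93] 0.7027600746035582 0.0
[[[14,-45,-1],[-0.1,0.1,1.0]],[[29,-89,-1],[-0.1,0.1,2.0]],[[43,-134,-1],[-0.1,0.1,3.0]],[[58,-178,-1],[-0.1,0.1,4.0]],[[72,-223,-1],[-0.1,0.1,5.0]],[[87,-268,-1],[-0.1,0.1,6.0]]]
```

View pics/w7.png

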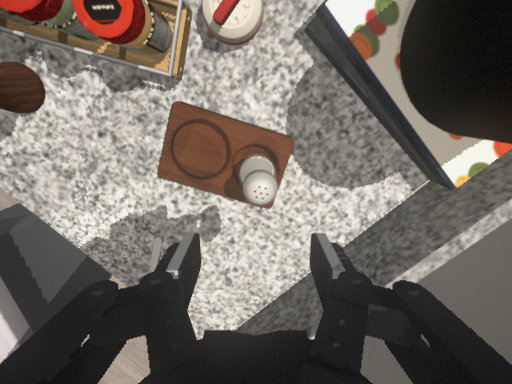

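The shaker stands upright in the small well (258,178); the large well (200,150) is free. On to the mill.

```bash
python3 -m jog '[[[14,-45,-1],[0,0,1]],[[29,-89,-1],[0,0,2]],[[43,-134,-1],[0,0,3]],[[58,-178,-1],[0,0,4]],[[72,-223,-1],[0,0,5]],[[87,-268,-1],[0,0,6]],[[87,-268,-1],[0,0,6]],[[87,-268,-1],[0,0,6]]]' 0.1;  python3 - <<'E'
from m import *
c=cam('wrist');P=cloud(c)
m=(np.hypot(P[...,0]-.326,P[...,1]-.308)<.02)&(P[...,2]>.155)&(P[...,2]<.175)
q=P[m];print('knob',((q.min(0)+q.max(0))/2).round(4),(q.max(0)-q.min(0)).round(3),q[:,2].max())
o=get_obs();print(o['eef_pos'],o['joint_pos'].round(2),o['width'])
x,y=.326,.3083
plan([(x,y,.18,-19),(x,y,.14,-19),(x,y,.124,-19)])
E
```

```text
time: 25.22
eef_pos: [0.3264, 0.3084, 0.2298]
ee_rot: [2.557, 1.823, -0.004]
wrist_force: [0.2, -0.6, 0.5]
width: 0.899
grasp_force: 0.0
knob [0.3267 0.3103 0.1619] [0.017 0.015 0.014] 0.16869840477091297
[0.32702308 0.30814654 0.2298993 ] [-0.3   0.41 -0.69  1.99  0.34  0.86 -1.52] 0.9000388291829836
[[[0,-1,50],[-0.0,0.1,-0.1]],[[0,-1,90],[-0.0,0.1,-0.1]],[[0,-1,106],[-0.0,0.1,-0.1]]]
```

```bash
python3 -m jog '[[[1,-1,50],[0,0,0]],[[1,-1,90],[0,0,0]],[[1,-1,104],[0,0,0]],[[1,-1,106],[0,0,0]],[[1,-1,106],[0,0,0]],[[1,-1,106],[0,0,0]]]'; python3 -m jog '[[[0,0,0],[0,0,0]],[[0,0,0],[0,0,0]],[[0,0,0],[0,0,0]],[[0,0,0],[0,0,0]],[[0,0,0],[0,0,0]],[[0,0,0],[0,0,0]],[[0,0,0],[0,0,0]]]' 1 50
```

```text
time: 26.02
eef_pos: [0.3264, 0.3111, 0.126]
ee_rot: [-2.558, -1.823, -0.004]
wrist_force: [0.8, -0.5, 0.1]
width: 0.902
grasp_force: 0.0
time: 26.9
eef_pos: [0.326, 0.3111, 0.1258]
ee_rot: [-2.558, -1.824, -0.003]
wrist_force: [0.3, -1.0, 6.4]
width: 0.534
grasp_force: 50.5
```

```bash
python3 -m jog '[[[0,0,-10],[0,0,0]],[[0,0,-40],[0,0,0]],[[0,0,-80],[0,0,0]],[[0,0,-85],[0,0,0]],[[0,0,-85],[0,0,0]]]';  python3 - <<'E'
from m import *
c=cam('side');save(c,'pics/s2.png')
o=get_obs();print(o['eef_pos'],o['joint_pos'].round(2),o['width'])
a=o['eef_pos'][:2];b=np.array([.510,.2005])
plan([(*(a+(b-a)*i/6),.21,-19) for i in range(1,7)])
E
```

```text
time: 27.52
eef_pos: [0.3255, 0.3097, 0.2095]
ee_rot: [2.558, 1.823, -0.001]
wrist_force: [-0.2, -0.1, -3.0]
width: 0.533
grasp_force: 52.3
[0.32527999 0.30944296 0.20889468] [-0.32  0.44 -0.68  2.02  0.38  0.81 -1.56] 0.5335684976315098
[[[-7,35,-1],[-0.0,0.1,-0.0]],[[-14,70,-1],[-0.0,0.1,-0.0]],[[-21,105,-1],[-0.0,0.1,-0.0]],[[-29,140,-1],[-0.0,0.1,-0.0]],[[-36,175,-1],[-0.0,0.1,-0.0]],[[-43,210,-1],[-0.0,0.1,-0.0]]]
```

View pics/s2.png

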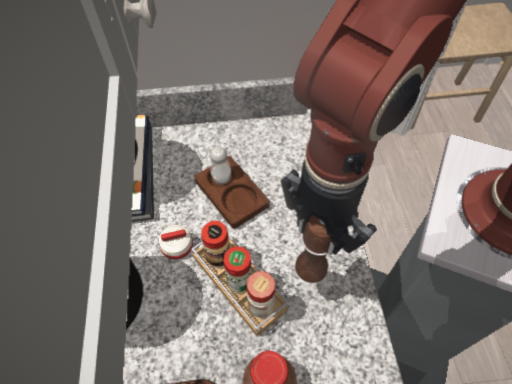

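The side view shows the mill hanging upright (315,250), the three jars in the rack (214–262, 235–290) and the shaker in its well (220,168).

```bash
python3 -m jog '[[[-7,35,0],[0,0,0]],[[-14,70,0],[0,0,0]],[[-21,105,0],[0,0,0]],[[-29,140,0],[0,0,0]],[[-36,175,0],[0,0,0]],[[-43,210,0],[0,0,0]],[[-43,210,0],[0,0,0]],[[-43,210,0],[0,0,0]]]';  python3 - <<'E'
from m import *
c=cam('side');P=cloud(c)
o=get_obs();e=o['eef_pos'];print(e,o['joint_pos'].round(2),o['width'])
m=(np.hypot(P[...,0]-e[0],P[...,1]-e[1])<.045)&(P[...,2]>.075)&(P[...,2]<.17)
for z0 in (.085,.095,.105):
    q=P[m&(abs(P[...,2]-z0)<.005)]
    if len(q)>20: print(z0,len(q),circ(q[:,:2]).round(4))
x,y=.510,.2000
plan([(x,y,.17,-19),(x,y,.15,-19),(x,y,.14,-19)])
E
```

```text
time: 28.58
eef_pos: [0.5089, 0.2015, 0.2082]
ee_rot: [-2.556, -1.824, 0.005]
wrist_force: [-0.4, -0.3, -2.1]
width: 0.533
grasp_force: 52.5
[0.50867344 0.20206765 0.20871385] [-0.    0.58 -0.65  1.77  0.42  0.94 -1.16] 0.5364222835646928
0.085 62 [0.5076 0.2005 0.0272]
0.095 124 [0.5075 0.2007 0.026 ]
0.105 135 [0.5074 0.2006 0.0234]
[[[-1,2,39],[-0.2,0.1,0.1]],[[-1,2,59],[-0.2,0.1,0.1]],[[-1,2,69],[-0.2,0.1,0.1]]]
```

```bash
python3 -m jog '[[[-1,2,35],[0,0,0]],[[-1,2,55],[0,0,0]],[[-1,2,65],[0,0,0]],[[-1,2,69],[0,0,0]],[[-1,2,70],[0,0,0]],[[-1,2,70],[0,0,0]]]'; python3 -m jog '[[[0,0,1],[0,0,0]],[[0,0,2],[0,0,0]],[[0,0,2],[0,0,0]]]'
```

```text
time: 29.38
eef_pos: [0.5122, 0.2002, 0.1405]
ee_rot: [2.557, 1.824, 0.002]
wrist_force: [-0.3, -0.3, -3.5]
width: 0.531
grasp_force: 52.5
time: 29.75
eef_pos: [0.5118, 0.1998, 0.1379]
ee_rot: [2.558, 1.824, -0.0]
wrist_force: [-0.4, 0.5, -2.9]
width: 0.533
grasp_force: 52.5
```

```bash
python3 -m jog '[[[0,-1,1],[0,0,0]],[[0,-1,2],[0,0,0]],[[0,-1,2.5],[0,0,0]],[[0,-1,2.5],[0,0,0]]]'
```

```text
time: 30.25
eef_pos: [0.5109, 0.2006, 0.136]
ee_rot: [-2.558, -1.824, -0.001]
wrist_force: [-1.2, 0.3, 3.3]
width: 0.53
grasp_force: 53.5
```

```bash
python3 -m jog '[[[0,0,0],[0,0,0]],[[0,0,0],[0,0,0]],[[0,0,0],[0,0,0]],[[0,0,-5],[0,0,0]],[[0,0,-30],[0,0,0]],[[0,0,-70],[0,0,0]],[[0,0,-100],[0,0,0]],[[0,-50,-110],[0,0,0]],[[0,-100,-110],[0,0,0]],[[0,-150,-110],[0,0,0]]]' 0.25; python3 -m jog '[[[0,-40,0],[0,0,0]],[[0,-60,0],[0,0,0]],[[0,-60,0],[0,0,0]]]'; python3 - <<'E'
from m import *
c=cam('side');save(c,'pics/s3.png');P=cloud(c)
for k,x,y,z in [('A',.386,.3805,.116),('B',.4385,.3555,.116),('C',.4933,.3264,.116),('salt',.5674,.1646,.1),('mill',.5091,.1986,.178)]:
    q=P[(np.hypot(P[...,0]-x,P[...,1]-y)<.03)&(abs(P[...,2]-z)<.006)]
    print(k,len(q),((q.min(0)+q.max(0))/2).round(4),q[:,2].max().round(3))
E
```

```text
time: 31.5
eef_pos: [0.3677, 0.2497, 0.246]
ee_rot: [-2.558, -1.824, -0.002]
wrist_force: [-1.3, 1.0, -0.5]
width: 0.748
grasp_force: 0.0
time: 31.88
eef_pos: [0.3121, 0.269, 0.2457]
ee_rot: [2.555, 1.827, 0.002]
wrist_force: [1.1, 0.3, 0.8]
width: 0.749
grasp_force: 0.0
A 622 [0.3854 0.3798 0.1149] 0.12
B 556 [0.4372 0.3552 0.1148] 0.119
C 505 [0.4924 0.3266 0.1149] 0.12
salt 107 [0.5694 0.1589 0.097 ] 0.1
mill 31 [0.5092 0.1978 0.1749] 0.177
```

View pics/s3.png

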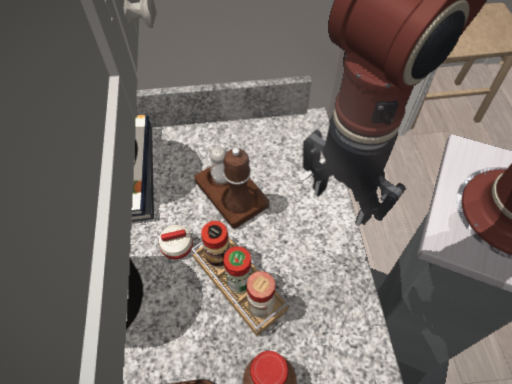

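Everything stands upright in place: the mill (236,170) and shaker (218,165) in the block, the three jars in the rack (214–262, 235–290), the timer (175,242) unmoved, and the arm clear.

```bash
python3 -c "
from station import ticket
print(ticket.close_job())"
```

```text
the job is handed in; nothing more can be done
None
```

The job is handed in at about 32 s: both spice jars are in the rack's free bays, and the shaker and mill are upright in the small and large wells. The third jar and the timer look unmoved; the teaspoon was never approached but was hidden in the last picture.

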